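# Close a wooden box and run it under the bridge bar of the height gauge

## Task

The finished box has to fit its card sleeve, so close it and prove its height on the wooden gauge. Its stiff lid still stands proud: press it fully home, firmly but without leaning on it. Then square the box to the fence, slide it along and right under the bar without forcing it against bar or rails, and draw it out on the other side until it rests against the end stop, closed; let go of it there and leave the jar, the bauble and the paint tube standing or lying where they are.

Things in the scene. Friction and masses are not known exactly. Their poses are not given: they have to be found in the camera images.
- gauge: shop-made height gauge fixed on the table: plywood board 134 x 350 x 18 mm, its top (the bed) 18 mm above the table. Origin on the table under the middle of the bridge bar and of the channel; y along the channel, the way the box goes (infeed -y, outfeed +y), z up. Board from y = -190 to +160 mm, x = -67 to +67 mm
- bridge: the fixed bridge on the gauge, same origin and axes: flat aluminium bar 134 mm long across the channel (along x), 25 mm wide (y = -12.5 to +12.5 mm), 10 mm thick, on two wooden posts (x = 46.5 to 64.5 mm on either side). Underside 44 mm above the bed (62 mm above the table), top 72 mm, screw heads 77 mm above the table
- bar_mid (a point): middle of the underside of the bridge bar, 62 mm above the table; axes as the gauge
- rails: the two low wooden rails and the end stop on the gauge's bed, same origin and axes as the gauge; see channel_mouth and stop_face. The box slides on the bed under 2 to 5 N; a steady rise above that means that it has met a rail, the stop or the bar
- channel_mouth (a point): on the bed where the channel begins, 12 mm before the middle of the bar (-y), axes as the gauge. Two wooden rails, 12 mm high and thick, bound the channel: inner faces at x = +32 mm (the fence, along the whole board) and x = -32 mm (the guide, from here to the end stop); before the mouth the guide flares out to x = -51 mm over 35 mm, and farther out that side is open
- stop_face (a point): on the bed at the middle of the end stop's face, 145 mm beyond the middle of the bar (+y of the gauge); the stop is a wooden strip 18 mm high across the channel; axes as the gauge
- box: brown wooden box 60 mm wide (x), 110 mm long (y), 42 mm high when closed (body 34 mm, lid 8 mm with the same outline), about 0.3 kg. Starts on the infeed bed, 10 to 24 mm off the channel's middle line towards -x, up to 8 degrees askew. Origin in the middle of its underside, y along its length, z up. Closed, it has 2 mm to spare under the bar and 2 mm on either side in the channel
- box_lid (a joint): how far the lid stands proud of its closed place, m: 0 is fully home, it starts at 0.004 to 0.008 (limit 0.010). The lid is a stiff plug fit that stays where it is left: it goes straight down under a push of about 18 N anywhere on it, then meets the body hard; 20 to 25 N is plenty
- lid_top (a point): middle of the flat raised panel (48 x 98 mm, 2 mm high) on top of the lid; 42 mm above the box's underside when the lid is home
- jar_orange: bystander: glass paint jar with screw lid, 62 mm across, 79 mm high, beyond the gauge's left end; origin in the middle of its underside
- bauble: bystander: round painted bauble standing in a card ring, 72 mm across, 100 mm high, to the left of the gauge; origin in the middle of its underside
- tube: bystander: aluminium paint tube lying on the table, 90 x 34 x 22 mm, to the right of the gauge; origin in the middle of its underside

How it is judged:
By the outcome, as a careful person would: the job done as asked, in the order asked, and still so for the second after the job is handed in, with the robot touching nothing.
It also fails if it takes over 64 s, if anything falls off the work surface, if the arm or the gripper's body presses on something with over 40 N, if the wrist force passes 120 N, or if a joint passes its speed limit or range.

## Robot

A 7-joint arm with a two-finger parallel gripper is mounted at the origin on a cart in front of the work surface, level with it; the furniture and walls round the work are solid. World frame = base frame: x ahead of the robot, y to its left, z up, the work surface at z = 0. Lengths are in m, angles in degrees, forces in N, time in s.
With the tool pointing down it reaches from about 0.375 to 0.925 m from the base axis. Payload 3.1 kg.
Tool frame: the origin (TCP) lies on the front face of the gripper's body, between the roots of the fingers; the fingertips stand 73 mm ahead of it and the grasp point (between the pads) lies 54 mm ahead of it (manip.tcp_to_tips is the distance from the TCP to the fingertips, in m); z points along the fingers, y is the line along which they close (so a half turn about z gives the same grasp; the last joint's range is limited). The gripper opens to 85 mm and grips with 20 to 120 N. Pads are 22 mm wide; open, the fingers measure 114 mm over their backs; the gripper's body (76 mm by 85 mm) begins 54 mm behind the grasp point. The pads swing forward as they close: fully open they stand 13 mm farther back than shut.
Start: joints at [61.662, 21.939, 2.515, 91.553, -1.026, 66.532, -2.859], TCP at [0.251, -0.599, 0.304] pointing down, gripper open.
Joint ranges: [-149.38, 149.38], [-23.57, 123.04], [-84.95, 90], [0, 143.3], [-89.99, 269.99], [3.08, 112.72], [-163.45, 163.45]. Speed limits (degrees/s): [159.86, 159.86, 180, 180, 180, 180, 180].

## Interface

Orientations are given as a 3x3 rotation matrix whose columns are the frame's x, y, z axes.
In Python, from cell import telemetry, imaging, manip, finder gives the robot as it stands.
- The arm moves only by the shell command python3 -m handwheel 'ROWS' [FORCE]. ROWS is a JSON object whose one key "increments" holds a list of rows, each a list of 3 entries, a list of its own where there are three numbers: the shift along the tool's x, y, z in cm, then the turn, a rotation vector about the tool's x, y, z in rad, then the closure, from 0 (fully open) to 1 (shut). A call has 1 to 20 rows; each row is the pose to reach, as a shift and turn from the pose commanded when the call began, along the tool's axes at that moment; what a row does not reach only later rows make up. A row lasts 1/8 s, in which the tool goes at most 62.5 mm and 10.7 degrees, less where a joint would pass 70% of its speed; a pose out of reach is approached as far as the arm can. A call with a gripper value outside its range is refused whole. The fingers move at their own pace and stop on an object; FORCE is the grip in N (left out, the last holds). Time passes only in rows, so rows that repeat a pose let the fingers close. It gives the time, the measured TCP pose, the force, the opening and the grip force at its end, in the units of the state.
- telemetry.sense(): the state, without advancing time (a new reading comes with each control period).
- imaging.capture(name): name is "side" or "top" or "wrist"; returns (picture, depth): 400x640x3 uint8, red, green, blue; 400x640 float32, m along the optical axis (not along the pixel's ray), 0 where there is no reading.
- imaging.camera_model(name): a dict with "intrinsics" (3x3 intrinsics, pixels), "pose" (4x4, takes a point from camera to world coordinates). Camera axes: x right, y up, looking along -z (the intrinsics and any distortion apply to the point x, -y, -z); pixel columns grow to the right and rows downward; lengths in m; the calibration is good to about 2 mm. The wrist camera is an equidistant fisheye: a pixel r from the principal point sees the ray r / f radians off the axis. A picture is of the moment at which its call begins: read the wrist's pose just before it. camera_model takes no time and is no camera call; for the wrist camera it gives the pose at the moment of the call.
- manip.job_done(): hands the job in; it is judged then, once.
Trained networks look in the newest picture that a camera, given by its name, has taken for a name from the list of things; names that differ only in an ending like _2 or _b are one class to them, and where a whole thing is asked for, a point or a joint stands for the part that bears it (a point fixed in the world has none). Each returns a list of dicts, best first, with "score" (0 to 1); they miss things now and then, are a little off and sometimes report something else, mostly with a low value. They report only what shows in the picture. A call takes as long as a camera call.
- finder.masks_of(name, camera): "mask" (400x640 bool, what is visible of it).
- finder.mark_of(name, camera): "point" ([x, y, z] in m, in world coordinates, good to about 4 mm: a listed point, or the origin of a listed thing).
The state is a dict: "time_s": time; "joint_positions": joint angles; "qd": joint speeds; "joint_torque": joint torques, N m; "tool_pos": TCP position; "ee_rot": TCP orientation; "ft_force": force on the tool from outside, world axes, zero at the start; "wrist_torque": the same for the moment, N m; "finger_gap": finger opening in m; "finger_force": force on a finger pad.
Only numpy, scipy, OpenCV 4.12 (cv2) and the standard library are available. Lean on these libraries where they do the work, as an engineer would, in place of code of your own. Each camera call takes 0.05 s, during which the arm holds its last target. There are 200 camera calls.

## Working session

There is one attempt and no reset: what is moved stays moved. The work goes in short steps, Python scripts to look and compute and a shell command to move; the robot and the scene stay as the last step left them, time stands still between calls to the robot, and variables do not carry over. Pictures are saved under pics/ and viewed, at most 10 in all, crops included, and the job is handed in when it is done.

```bash
ls; mkdir -p pics
cat > h.py <<'E'
import numpy as np,cv2
from cell import telemetry,imaging,manip,finder
def pix(cam,P):
    m=imaging.camera_model(cam);K=np.array(m["intrinsics"]);T=np.linalg.inv(np.array(m["pose"]))
    p=(T@np.r_[P,1])[:3];p=p*[1,-1,-1];q=K@p;return q[:2]/q[2]
def cloud(cam,depth):
    m=imaging.camera_model(cam);K=np.array(m["intrinsics"]);T=np.array(m["pose"])
    v,u=np.mgrid[:400,:640];x=(u-K[0,2])/K[0,0]*depth;y=(v-K[1,2])/K[1,1]*depth
    p=np.stack([x,-y,-depth,np.ones_like(x)],-1)@T.T;return p[...,:3]
E
python3 - <<'E'
from h import *
s=telemetry.sense();print({k:np.round(v,3).tolist() for k,v in s.items()})
ims=[]
for c in ["top","side"]:
    p,d=imaging.capture(c);cv2.imwrite(f"pics/{c}0.png",p[...,::-1])
    np.save(f"{c}.npy",d)
    m=imaging.camera_model(c);print(c,m.keys(),np.round(m["pose"],3).tolist(),np.round(m["intrinsics"],1).tolist(),(d>0).mean())
    for n in ["gauge","bar_mid","channel_mouth","stop_face","box","lid_top","jar_orange","bauble","tube"]:
        r=finder.mark_of(n,c);print(n,[(np.round(a["point"],3).tolist(),round(a["score"],2)) for a in r[:2]])
E
```

```text
pics
{'time_s': 0.0, 'joint_positions': [61.664, 21.992, 2.512, 91.652, -1.026, 66.531, -2.86], 'qd': [0.04, 0.02, 0.038, -0.01, -0.145, -0.039, -0.036], 'joint_torque': [-0.0, -43.346, 1.025, -24.951, 0.011, 0.011, -0.0], 'tool_pos': [0.251, -0.599, 0.302], 'ee_rot': [[0.922, 0.386, -0.001], [0.386, -0.922, 0.002], [-0.0, -0.003, -1.0]], 'ft_force': [0.008, -0.695, -0.023], 'wrist_torque': [0.024, 0.012, 0.009], 'finger_force': 0.0, 'finger_gap': 0.086}
top dict_keys(['intrinsics', 'pose']) [[-0.0, 0.995, -0.101, 0.363], [-1.0, 0.002, 0.022, -0.25], [0.022, 0.101, 0.995, 1.368], [0.0, 0.0, 0.0, 1.0]] [[492.2, 0.0, 322.2], [0.0, 492.2, 187.9], [0.0, 0.0, 1.0]] 0.995921875
gauge [([0.464, -0.282, -0.0], 0.97)]
bar_mid [([0.462, -0.28, 0.064], 0.72)]
channel_mouth [([0.462, -0.288, 0.017], 0.62)]
stop_face [([0.462, -0.136, 0.02], 0.87)]
box [([0.451, -0.384, 0.018], 0.58)]
lid_top [([0.456, -0.388, 0.06], 0.96), ([0.393, 0.099, 0.001], 0.54)]
jar_orange [([0.543, 0.094, 0.004], 0.89)]
bauble [([0.395, 0.099, 0.001], 0.59)]
tube [([0.439, -0.627, -0.002], 0.85)]
side dict_keys(['intrinsics', 'pose']) [[0.928, 0.184, -0.325, 0.007], [-0.373, 0.502, -0.78, -1.41], [0.019, 0.845, 0.535, 0.855], [0.0, 0.0, 0.0, 1.0]] [[509.1, 0.0, 317.2], [0.0, 509.1, 202.7], [0.0, 0.0, 1.0]] 0.96592578125
gauge []
bar_mid [([0.462, -0.277, 0.063], 0.62)]
channel_mouth [([0.464, -0.288, 0.019], 0.63)]
stop_face [([0.463, -0.134, 0.023], 0.67)]
box [([0.454, -0.386, 0.017], 0.86), ([0.464, -0.133, 0.025], 0.48)]
lid_top [([0.451, -0.385, 0.068], 0.61)]
jar_orange [([0.548, 0.094, 0.0], 0.63)]
bauble [([0.393, 0.102, -0.001], 0.52)]
tube [([0.436, -0.628, -0.001], 0.88), ([0.462, -0.28, -0.002], 0.2)]
```

Run:
```python
from h import *
t=cv2.imread("pics/top0.png");s=cv2.imread("pics/side0.png")
c=cv2.resize(t[150:300,150:350] if 0 else t[80:280,180:480],None,fx=2.6,fy=2.6,interpolation=cv2.INTER_CUBIC)
cv2.imwrite("pics/topc.png",c)
d=np.load("top.npy");P=cloud("top",d)
print("pixbar",pix("top",[.462,-.28,.072]))
# height map on 1mm grid
reg=(P[...,0]>.36)&(P[...,0]<.56)&(P[...,1]>-.5)&(P[...,1]<-.09)
Q=P[reg];print(len(Q));
for lo,hi,n in[(.066,.09,"bar+lid"),(.056,.066,"mid"),(.026,.042,"rails"),(.012,.022,"bed")]:
    q=Q[(Q[:,2]>lo)&(Q[:,2]<hi)];print(n,len(q),q.mean(0).round(4),q.min(0).round(3),q.max(0).round(3))
bar=Q[(Q[:,2]>.066)&(Q[:,2]<.09)&(abs(Q[:,1]+.28)<.025)]
print("bar rect",cv2.minAreaRect((bar[:,:2]*1000).astype(np.float32)), np.median(bar[:,2]))
board=Q[(Q[:,2]>.011)];print("board rect",cv2.minAreaRect((board[:,:2]*1000).astype(np.float32)))
lid=Q[(Q[:,2]>.05)&(Q[:,2]<.09)&(Q[:,1]<-.315)]
print("lid rect",cv2.minAreaRect((lid[:,:2]*1000).astype(np.float32)),np.percentile(lid[:,2],[10,50,90]))
```

```text
pixbar [322.90770147 200.4994766 ]
11604
bar+lid 746 [ 0.4588 -0.3192  0.0709] [ 0.397 -0.44   0.066] [ 0.53  -0.267  0.083]
mid 651 [ 0.451  -0.3849  0.0632] [ 0.416 -0.443  0.057] [ 0.488 -0.272  0.066]
rails 877 [ 0.4723 -0.2586  0.0315] [ 0.401 -0.465  0.026] [ 0.525 -0.124  0.042]
bed 3378 [ 0.4626 -0.2814  0.0181] [ 0.396 -0.471  0.012] [ 0.532 -0.12   0.022]
bar rect ((463.7286376953125, -280.1809997558594), (24.231170654296875, 133.1393280029297), 88.65457153320312) 0.07267347757294618
board rect ((446.6218566894531, -294.7227783203125), (349.8257141113281, 168.16864013671875), 89.0153579711914)
lid rect ((451.5550537109375, -385.9898986816406), (110.38255310058594, 60.72043228149414), 83.45345306396484) [0.06083436 0.06460276 0.06795197]
```

View pics/topc.png

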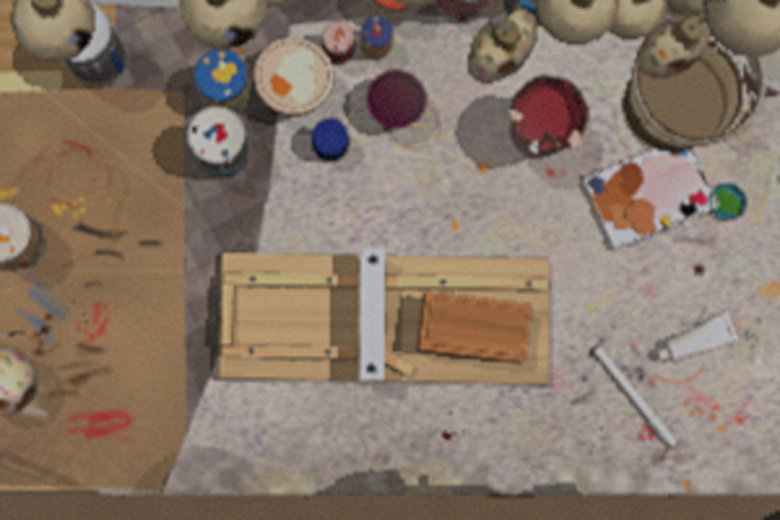

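View pics/side0.png

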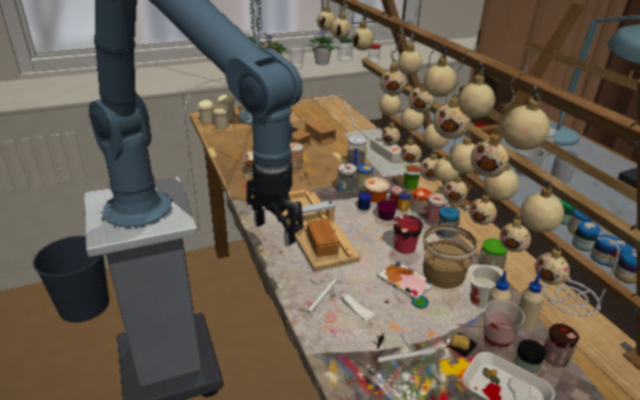

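```bash
cat >> h.py <<'E'
from scipy.spatial.transform import Rotation as R
def plan(pos,yawx,cmdpos=None):
    "shift (cm) and rotvec from current pose to TCP pos, tool x at yawx deg, tool down"
    s=telemetry.sense();Rc=np.array(s["ee_rot"]);p=np.array(s["tool_pos"]) if cmdpos is None else np.array(cmdpos)
    a=np.radians(yawx);x=np.array([np.cos(a),np.sin(a),0]);z=np.array([0,0,-1.]);Rt=np.stack([x,np.cross(z,x),z],1)
    return ((Rc.T@(np.array(pos)-p))*100).round(2),R.from_matrix(Rc.T@Rt).as_rotvec().round(3)
E
python3 - <<'E'
from h import *
d=np.load("top.npy");P=cloud("top",d)
reg=(P[...,0]>.36)&(P[...,0]<.545)&(P[...,1]>-.5)&(P[...,1]<-.09)&(P[...,2]>.01)
n,l,st,_=cv2.connectedComponentsWithStats(reg.astype(np.uint8));k=1+st[1:,4].argmax()
print(cv2.minAreaRect((P[l==k][:,:2]*1000).astype(np.float32)))
Q=P[l==k]; q=Q[(Q[:,2]>.027)&(Q[:,2]<.034)&(Q[:,0]>.475)]
print("fence",len(q),np.polyfit(q[:,1],q[:,0],1))
for e,f in(("x+",np.max),("x-",np.min)):
    ys=np.arange(-.46,-.125,.004);v=[f(Q[abs(Q[:,1]-y)<.003][:,0]) for y in ys];print(e,np.polyfit(ys+.28,v,1))
print(plan([.46,-.33,.30],89,[.251,-.599,.304]))
E
```

```text
((446.8397521972656, -294.71563720703125), (349.9497985839844, 168.24127197265625), 89.25209045410156)
fence 402 [0.01010116 0.50413536]
x+ [0.01608553 0.5296418 ]
x- [0.0086942  0.39684136]
(array([ 29.67, -16.73,   0.4 ]), array([ 0.   ,  0.   , -1.157]))
```

```bash
python3 -m handwheel '{"increments":[[[4,-2,0],[0,0,-0.16],0],[[8,-4.5,0],[0,0,-0.32],0],[[12.5,-7,0],[0,0,-0.48],0],[[17,-9.5,0],[0,0,-0.64],0],[[21,-12,0],[0,0,-0.8],0],[[25,-14,0],[0,0,-0.96],0],[[29,-16.3,0],[0,0,-1.1],0],[[29.7,-16.7,0],[0,0,-1.16],0],[[29.7,-16.7,0],[0,0,-1.16],0],[[29.7,-16.7,0],[0,0,-1.16],0]]}' 20
python3 - <<'E'
from h import *
p,d=imaging.capture("wrist");cv2.imwrite("pics/w0.png",p[...,::-1]);np.save("w0.npy",d)
m=imaging.camera_model("wrist");print(np.round(m["pose"],3).tolist(),np.round(m["intrinsics"],1).tolist(),(d>0).mean())
for n in ["bar_mid","stop_face","channel_mouth","box","lid_top"]:
    r=finder.mark_of(n,"wrist");print(n,[(np.round(a["point"],4).tolist(),round(a["score"],2)) for a in r[:2]])
for n in ["box","rails"]:
  r=finder.masks_of(n,"wrist")
  if r: np.save(n+"_m.npy",r[0]["mask"]);print(n,r[0]["score"],r[0]["mask"].sum())
E
```

```text
time_s: 2.25
tool_pos: [0.4597, -0.3319, 0.3038]
ee_rot: [[0.017, 1.0, -0.001], [1.0, -0.017, -0.001], [-0.001, -0.001, -1.0]]
ft_force: [0.4, -0.4, -0.0]
finger_gap: 0.085
finger_force: 0.0
[[1.0, 0.016, 0.005, 0.461], [-0.017, 0.963, 0.27, -0.265], [-0.001, -0.27, 0.963, 0.374], [0.0, 0.0, 0.0, 1.0]] [[309.7, 0.0, 317.2], [0.0, 309.7, 194.0], [0.0, 0.0, 1.0]] 0.98024609375
bar_mid []
stop_face [([0.4622, -0.1378, 0.0189], 0.75)]
channel_mouth [([0.463, -0.2935, 0.0168], 0.96)]
box [([0.453, -0.3834, 0.0193], 0.61)]
lid_top [([0.4507, -0.385, 0.0644], 0.9)]
rails 0.89 4360
```

View pics/w0.png

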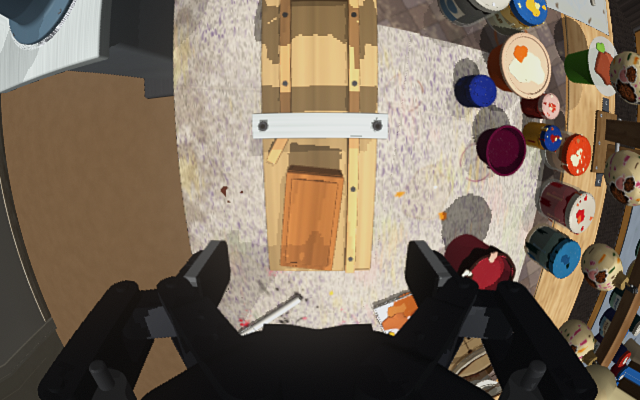

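```bash
cat >> h.py <<'E'
def wcloud(d):
    m=imaging.camera_model("wrist");K=np.array(m["intrinsics"]);T=np.array(m["pose"])
    v,u=np.mgrid[:400,:640];a=(u-K[0,2])/K[0,0];b=(v-K[1,2])/K[1,1];r=np.hypot(a,b)+1e-9
    k=np.tan(np.minimum(r,1.4))/r*d
    return (np.stack([a*k,-b*k,-d,np.ones_like(d)],-1)@T.T)[...,:3]
def ana(d,ymax=-.315):
    P=wcloud(d);v,u=np.mgrid[:400,:640]
    ok=(d>0)&(P[...,0]>.38)&(P[...,0]<.55)&(P[...,1]>-.5)&(P[...,1]<-.09)
    Q=P[ok]
    z=lambda a,b:(Q[:,2]>a)&(Q[:,2]<b)
    bed=Q[z(.012,.023)];print("bed z",np.median(bed[:,2]),len(bed))
    bar=Q[z(.069,.08)&(abs(Q[:,1]+.28)<.02)];print("bar",np.median(bar[:,2]),cv2.minAreaRect((bar[:,:2]*1000).astype(np.float32)))
    f=Q[z(.026,.034)&(Q[:,0]>.485)&(Q[:,0]<.52)];
    ys=np.arange(-.44,-.16,.004);e=[]
    for y in ys:
        w=f[abs(f[:,1]-y)<.003]
        if len(w)>4:e.append((y,np.median(w[:,0]),w[:,0].min(),w[:,0].max()))
    e=np.array(e);print("fence mid/inner/outer at y=-.28",[np.polyfit(e[:,0]+.28,e[:,i],1).round(4).tolist() for i in(1,2,3)])
    lid=Q[z(.05,.08)&(Q[:,1]<ymax)&(Q[:,1]>-.47)]
    print("lid z pct",np.percentile(lid[:,2],[5,25,50,75,95]).round(4),cv2.minAreaRect((lid[:,:2]*1000).astype(np.float32)))
E
python3 - <<'E'
from h import *
ana(np.load("w0.npy"))
print(plan([.451,-.385,.18],89.2))
E
```

```text
bed z 0.01870717543816619 17585
bar 0.07276770547217976 ((463.4755554199219, -278.9119873046875), (24.90412139892578, 134.9443359375), 89.99592590332031)
fence mid/inner/outer at y=-.28 [[0.0116, 0.5012], [0.0114, 0.4952], [0.0108, 0.507]]
lid z pct [0.0621 0.0636 0.0647 0.0653 0.0661] ((451.7417297363281, -384.7076110839844), (111.22484588623047, 60.95646286010742), 83.3158950805664)
(array([-5.41, -0.86, 12.39]), array([ 0.   ,  0.   , -0.001]))
```

```bash
python3 -m handwheel '{"increments":[[[-5.3,-0.9,1],[0,0,0],1],[[-5.3,-0.9,6],[0,0,0],1],[[-5.3,-0.9,11],[0,0,0],1],[[-5.3,-0.9,14.4],[0,0,0],1],[[-5.3,-0.9,15],[0,0,0],1],[[-5.3,-0.9,15],[0,0,0],1],[[-5.3,-0.9,15],[0,0,0],1]]}' 30
```

```text
time_s: 3.52
tool_pos: [0.4522, -0.3845, 0.1561]
ee_rot: [[0.014, 1.0, 0.003], [1.0, -0.014, -0.003], [-0.003, 0.003, -1.0]]
ft_force: [-0.4, 0.6, 0.8]
finger_gap: -0.0
finger_force: 0.0
```

```bash
python3 -m handwheel '{"increments":[[[0,0,0.5],[0,0,0],1],[[0,0,1.0],[0,0,0],1],[[0,0,1.2],[0,0,0],1],[[0,0,1.4],[0,0,0],1],[[0,0,1.4],[0,0,0],1]]}'; python3 -m handwheel '{"increments":[[[0,0,0.1],[0,0,0],1],[[0,0,0.2],[0,0,0],1],[[0,0,0.2],[0,0,0],1]]}'
```

```text
time_s: 4.15
tool_pos: [0.4507, -0.3834, 0.1396]
ee_rot: [[0.014, 1.0, -0.0], [1.0, -0.014, 0.0], [0.0, -0.0, -1.0]]
ft_force: [-0.2, 0.1, 0.2]
finger_gap: 0.0001
finger_force: 0.0
time_s: 4.53
tool_pos: [0.4508, -0.3835, 0.1378]
ee_rot: [[0.014, 1.0, -0.0], [1.0, -0.014, 0.0], [0.0, -0.0, -1.0]]
ft_force: [-0.2, -0.4, -0.5]
finger_gap: -0.0001
finger_force: 0.0
```

Tracks well (tips at 0.065). Continue down in 0.5 mm steps.

```bash
python3 -m handwheel '{"increments":[[[0,0,0.05],[0,0,0],1],[[0,0,0.1],[0,0,0],1],[[0,0,0.1],[0,0,0],1]]}'|egrep 'pos|ft';python3 -m handwheel '{"increments":[[[0,0,0.05],[0,0,0],1],[[0,0,0.1],[0,0,0],1],[[0,0,0.1],[0,0,0],1]]}'|egrep 'pos|ft'
```

```text
tool_pos: [0.4509, -0.3836, 0.1371]
ft_force: [-0.9, 0.1, 1.7]
tool_pos: [0.4509, -0.3836, 0.1371]
ft_force: [-2.8, 1.2, 7.4]
```

```bash
python3 -m handwheel '{"increments":[[[0,0,0.05],[0,0,0],1],[[0,0,0.1],[0,0,0],1],[[0,0,0.1],[0,0,0],1]]}'|egrep 'pos|ft';python3 -m handwheel '{"increments":[[[0,0,0.05],[0,0,0],1],[[0,0,0.1],[0,0,0],1],[[0,0,0.1],[0,0,0],1]]}'|egrep 'pos|ft'
```

```text
tool_pos: [0.4511, -0.3836, 0.1371]
ft_force: [-3.8, 2.8, 12.7]
tool_pos: [0.4511, -0.3836, 0.1369]
ft_force: [-5.6, 4.5, 16.4]
```

```bash
python3 -m handwheel '{"increments":[[[0,0,0.05],[0,0,0],1],[[0,0,0.1],[0,0,0],1],[[0,0,0.1],[0,0,0],1]]}'|egrep 'pos|ft'
```

```text
tool_pos: [0.4511, -0.3836, 0.1361]
ft_force: [-5.8, 5.0, 18.0]
```

```bash
for i in 1 ; do python3 -m handwheel '{"increments":[[[0,0,0.05],[0,0,0],1],[[0,0,0.1],[0,0,0],1],[[0,0,0.1],[0,0,0],1]]}'|egrep 'pos|ft';python3 -m handwheel '{"increments":[[[0,0,0.05],[0,0,0],1],[[0,0,0.1],[0,0,0],1],[[0,0,0.1],[0,0,0],1]]}'|egrep 'pos|ft';done
```

```text
tool_pos: [0.4511, -0.3837, 0.135]
ft_force: [-5.0, 4.8, 17.6]
tool_pos: [0.4511, -0.3836, 0.134]
ft_force: [-5.2, 4.8, 17.1]
```

```bash
python3 -m handwheel '{"increments":[[[0,0,0.05],[0,0,0],1],[[0,0,0.05],[0,0,0],1]]}'|egrep 'pos|ft';python3 -m handwheel '{"increments":[[[0,0,0.05],[0,0,0],1],[[0,0,0.05],[0,0,0],1]]}'|egrep 'pos|ft'
```

```text
tool_pos: [0.4511, -0.3836, 0.1335]
ft_force: [-5.8, 3.3, 17.2]
tool_pos: [0.4511, -0.3836, 0.133]
ft_force: [-5.9, 4.6, 16.7]
```

```bash
python3 -m handwheel '{"increments":[[[0,0,0.05],[0,0,0],1],[[0,0,0.05],[0,0,0],1]]}'|egrep 'pos|ft';python3 -m handwheel '{"increments":[[[0,0,0.05],[0,0,0],1],[[0,0,0.05],[0,0,0],1]]}'|egrep 'pos|ft'
```

```text
tool_pos: [0.4511, -0.3836, 0.1327]
ft_force: [-5.0, 4.7, 17.9]
tool_pos: [0.4511, -0.3836, 0.1327]
ft_force: [-6.5, 5.5, 20.4]
```

```bash
python3 -m handwheel '{"increments":[[[0,0,0.05],[0,0,0],1],[[0,0,0.05],[0,0,0],1]]}'|egrep 'pos|ft';python3 -m handwheel '{"increments":[[[0,0,-0.5],[0,0,0],1],[[0,0,-1.5],[0,0,0],1],[[-3,0,-6],[0,0,0],0.3],[[-4,0,-9],[0,0,0],0],[[-4,0,-10],[0,0,0],0],[[-4,0,-10],[0,0,0],0],[[-4,0,-10],[0,0,0],0],[[-4,0,-10],[0,0,0],0]]}'
python3 - <<'E'
from h import *
p,d=imaging.capture("wrist");cv2.imwrite("pics/w1.png",p[...,::-1]);np.save("w1.npy",d)
ana(d)
print(plan([.4517,-.420,.105],90-6.7))
E
```

```text
tool_pos: [0.4511, -0.3836, 0.1326]
ft_force: [-7.7, 5.3, 23.5]
time_s: 9.4
tool_pos: [0.4498, -0.4222, 0.2266]
ee_rot: [[0.013, 1.0, -0.002], [1.0, -0.013, 0.002], [0.002, -0.002, -1.0]]
ft_force: [-0.8, 0.1, -0.4]
finger_gap: 0.0855
finger_force: 0.0
bed z 0.018942514403804178 14139
bar 0.07278813876314087 ((463.1712951660156, -281.26068115234375), (25.468812942504883, 134.7242431640625), 89.77243041992188)
fence mid/inner/outer at y=-.28 [[0.0199, 0.5011], [0.0124, 0.4947], [0.0422, 0.5099]]
lid z pct [0.0582 0.0596 0.0606 0.0612 0.0619] ((450.9888916015625, -386.23919677734375), (110.47723388671875, 60.48249816894531), 82.97261047363281)
(array([ 0.23,  0.2 , 12.19]), array([-0.002, -0.002,  0.104]))
```

```bash
python3 -m handwheel '{"increments":[[[-0.2,-0.2,3],[0,0,0.05],0],[[-0.3,-0.3,6],[0,0,0.1],0],[[-0.3,-0.3,9],[0,0,0.104],0],[[-0.3,-0.3,10],[0,0,0.104],0],[[-0.3,-0.3,10],[0,0,0.104],0],[[-0.3,-0.3,10],[0,0,0.104],0]]}' 25
python3 - <<'E'
from h import *
s=telemetry.sense();print(s["tool_pos"],np.degrees(np.arctan2(s["ee_rot"][1][0],s["ee_rot"][0][0])))
print(plan([.4465,-.425,.105],83.2))
E
```

```text
time_s: 10.2
tool_pos: [0.4481, -0.4271, 0.1297]
ee_rot: [[0.118, 0.993, 0.002], [0.993, -0.118, -0.002], [-0.001, 0.002, -1.0]]
ft_force: [0.3, -0.2, -0.5]
finger_gap: 0.0851
finger_force: 0.0
[ 0.4481485  -0.42712415  0.1297243 ] 83.24886165772345
(array([ 0.19, -0.19,  2.47]), array([0.002, 0.001, 0.001]))
```

```bash
python3 -m handwheel '{"increments":[[[0.1,-0.2,1.2],[0,0,0],0],[[0.2,-0.2,2.4],[0,0,0],0],[[0.2,-0.2,2.4],[0,0,0],0],[[0.2,-0.2,2.4],[0,0,0],0]]}' 25; python3 -m handwheel '{"increments":[[[0,0,0],[0,0,0],0.15],[[0,0,0],[0,0,0],0.25],[[0,0,0],[0,0,0],0.4],[[0,0,0],[0,0,0],0.4],[[0,0,0],[0,0,0],0.4],[[0,0,0],[0,0,0],0.4]]}' 25
```

```text
time_s: 10.7
tool_pos: [0.4455, -0.4242, 0.1041]
ee_rot: [[0.118, 0.993, -0.0], [0.993, -0.118, 0.0], [0.0, -0.0, -1.0]]
ft_force: [0.2, -0.0, 0.1]
finger_gap: 0.0853
finger_force: 0.0
time_s: 11.45
tool_pos: [0.4459, -0.4246, 0.1049]
ee_rot: [[0.118, 0.993, 0.001], [0.993, -0.118, -0.001], [-0.001, 0.001, -1.0]]
ft_force: [0.4, 0.2, 2.4]
finger_gap: 0.0596
finger_force: 29.1
```

```bash
python3 -m handwheel '{"increments":[[[0.03,0.3,0],[0,0,-0.025],0.4],[[0.06,0.6,0],[0,0,-0.05],0.4],[[0.1,0.9,0],[0,0,-0.075],0.4],[[0.14,1.2,0],[0,0,-0.1],0.4],[[0.18,1.5,0],[0,0,-0.107],0.4],[[0.18,1.5,0],[0,0,-0.107],0.4],[[0.18,1.5,0],[0,0,-0.107],0.4]]}' 25
python3 - <<'E'
from h import *
p,d=imaging.capture("wrist");cv2.imwrite("pics/w2.png",p[...,::-1]);ana(d)
E
```

```text
time_s: 12.32
tool_pos: [0.4581, -0.4261, 0.105]
ee_rot: [[0.011, 1.0, -0.005], [1.0, -0.011, -0.001], [-0.001, -0.005, -1.0]]
ft_force: [-5.4, -1.0, 7.4]
finger_gap: 0.0596
finger_force: 29.7
bed z 0.018661648171313355 22969
bar nan ((0.0, 0.0), (0.0, 0.0), 0.0)
fence mid/inner/outer at y=-.28 [[-0.0024, 0.4999], [-0.0103, 0.494], [0.0149, 0.5069]]
lid z pct [0.0581 0.0596 0.0605 0.0611 0.0622] ((459.4427795410156, -386.80615234375), (110.6651611328125, 95.70411682128906), 88.01710510253906)
  return _methods._mean(a, axis=axis, dtype=dtype,
  ret = ret.dtype.type(ret / rcount)
```

View pics/w2.png

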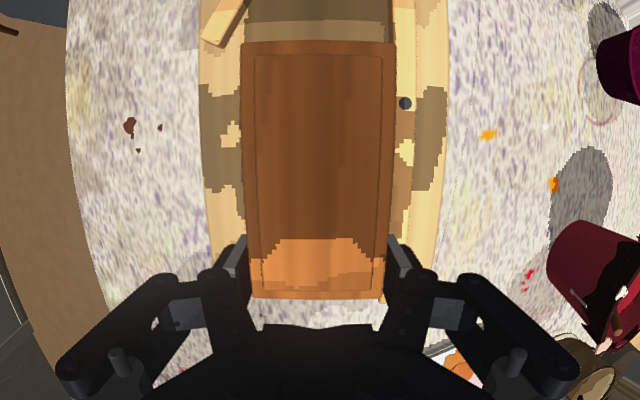

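```bash
python3 -m handwheel '{"increments":[[[0,0,-0.05],[0,0,0],0.4],[[0,0,-0.1],[0,0,0],0.4],[[0,0,-0.1],[0,0,0],0.4],[[0,0,-0.1],[0,0,0],0.4]]}' 25
python3 - <<'E'
from h import *
_,d=imaging.capture("wrist");P=wcloud(d)
for y in np.arange(-.43,-.32,.01):
    r=P[(abs(P[...,1]-y)<.003)&(d>0)]
    l=r[(r[:,2]>.056)&(r[:,2]<.063)&(r[:,0]>.42)&(r[:,0]<.5)];f=r[(r[:,2]>.026)&(r[:,2]<.033)&(r[:,0]>.48)&(r[:,0]<.52)]
    print(round(y,3),l[:,0].min().round(4),l[:,0].max().round(4),f[:,0].min().round(4),f[:,0].max().round(4)) if len(l) and len(f) else print(y,len(l),len(f))
E
```

```text
time_s: 12.88
tool_pos: [0.4607, -0.4239, 0.1049]
ee_rot: [[0.011, 1.0, -0.0], [1.0, -0.011, 0.001], [0.001, -0.0, -1.0]]
ft_force: [-0.6, -1.1, 0.2]
finger_gap: 0.0596
finger_force: 28.8
-0.43 1520 0
-0.42 0.4201 0.5 0.4973 0.5047
-0.41 0.4311 0.4903 0.4975 0.5052
-0.4 0.4305 0.491 0.4975 0.5052
-0.39 0.4309 0.4908 0.4977 0.5051
-0.38 0.4311 0.4911 0.498 0.506
-0.37 0.4313 0.4915 0.4981 0.5057
-0.36 0.4315 0.4915 0.4979 0.5056
-0.35 0.4315 0.4918 0.4981 0.5059
-0.34 0.4317 0.4918 0.4982 0.5057
-0.33 0.432 0.4921 0.4986 0.5059
```

```bash
python3 -m handwheel '{"increments":[[[0.5,0.03,0],[0,0,0],0.4],[[1.2,0.03,0],[0,0,0],0.4],[[2,0.03,0],[0,0,0],0.4],[[2.8,0.03,0],[0,0,0],0.4],[[3.3,0.03,0],[0,0,0],0.4]]}' 25; python3 -m handwheel '{"increments":[[[0.4,0,0],[0,0,0],0.4],[[0.8,0,0],[0,0,0],0.4],[[1.2,0,0],[0,0,0],0.4],[[1.6,0,0],[0,0,0],0.4],[[2,0,0],[0,0,0],0.4]]}'
```

```text
time_s: 13.55
tool_pos: [0.4613, -0.3898, 0.1051]
ee_rot: [[0.01, 1.0, -0.0], [1.0, -0.01, 0.001], [0.001, -0.0, -1.0]]
ft_force: [0.7, 0.1, -3.6]
finger_gap: 0.0594
finger_force: 28.4
time_s: 14.18
tool_pos: [0.4615, -0.3711, 0.1054]
ee_rot: [[0.011, 1.0, 0.0], [1.0, -0.011, -0.0], [-0.0, 0.0, -1.0]]
ft_force: [0.8, -0.3, -3.0]
finger_gap: 0.0591
finger_force: 28.4
```

```bash
python3 -m handwheel '{"increments":[[[0,0,0.05],[0,0,0],0.4],[[0.2,0,0.07],[0,0,0],0.4],[[0.4,0,0.07],[0,0,0],0.4]]}'
```

```text
time_s: 14.55
tool_pos: [0.4616, -0.3679, 0.105]
ee_rot: [[0.012, 1.0, 0.001], [1.0, -0.012, -0.001], [-0.001, 0.001, -1.0]]
ft_force: [-0.2, -0.6, -1.8]
finger_gap: 0.0594
finger_force: 28.6
```

```bash
python3 -m handwheel '{"increments":[[[0.4,0,0.03],[0,0,0],0.4],[[0.8,0,0.03],[0,0,0],0.4],[[1.2,0,0.03],[0,0,0],0.4],[[1.6,0,0.03],[0,0,0],0.4],[[2,0,0.03],[0,0,0],0.4]]}'; python3 -m handwheel '{"increments":[[[0.4,0,0],[0,0,0],0.4],[[0.8,0,0],[0,0,0],0.4],[[1.2,0,0],[0,0,0],0.4],[[1.6,0,0],[0,0,0],0.4],[[2,0,0],[0,0,0],0.4]]}'
```

```text
time_s: 15.18
tool_pos: [0.4621, -0.3476, 0.1049]
ee_rot: [[0.011, 1.0, 0.001], [1.0, -0.011, -0.001], [-0.001, 0.001, -1.0]]
ft_force: [0.9, -1.7, 2.1]
finger_gap: 0.0594
finger_force: 28.9
time_s: 15.8
tool_pos: [0.4623, -0.3277, 0.1048]
ee_rot: [[0.011, 1.0, 0.001], [1.0, -0.011, -0.001], [-0.001, 0.001, -1.0]]
ft_force: [0.4, -4.8, 4.3]
finger_gap: 0.0593
finger_force: 29.2
```

```bash
python3 -m handwheel '{"increments":[[[0.3,0,-0.04],[0,0,0],0.4],[[0.6,0,-0.04],[0,0,0],0.4],[[0.9,0,-0.04],[0,0,0],0.4],[[1.2,0,-0.04],[0,0,0],0.4],[[1.4,0,-0.04],[0,0,0],0.4],[[1.4,0,-0.04],[0,0,0],0.4]]}'
```

```text
time_s: 16.55
tool_pos: [0.4622, -0.3129, 0.1048]
ee_rot: [[0.011, 1.0, 0.0], [1.0, -0.011, 0.0], [0.0, 0.0, -1.0]]
ft_force: [-0.8, -1.8, 4.3]
finger_gap: 0.0594
finger_force: 29.3
```

```bash
python3 -m handwheel '{"increments":[[[0,0,0],[0,0,0],0.1],[[0,0,0],[0,0,0],0],[[0,0,0],[0,0,0],0],[[0,0,0],[0,0,0],0],[[0,0,-2],[0,0,0],0],[[0,0,-5],[0,0,0],0],[[0,0,-9],[0,0,0],0],[[2,0.02,-10],[0,0,0],0],[[6,0.05,-10],[0,0,0],0],[[7.5,0.05,-10],[0,0,0],0],[[7.5,0.05,-10],[0,0,0],0],[[7.5,0.05,-10],[0,0,0],0],[[7.5,0.05,-10],[0,0,0],0]]}'
python3 - <<'E'
from h import *
p,d=imaging.capture("wrist");cv2.imwrite("pics/w3.png",p[...,::-1]);P=wcloud(d)
for y in np.arange(-.27,-.18,.005):
    r=P[(abs(P[...,1]-y)<.002)&(d>0)]
    l=r[(r[:,2]>.056)&(r[:,2]<.064)&(r[:,0]>.42)&(r[:,0]<.505)];f=r[(r[:,2]>.026)&(r[:,2]<.034)&(r[:,0]>.48)&(r[:,0]<.52)]
    print(round(y,3),len(l),l[:,0].min().round(4),l[:,0].max().round(4),np.median(l[:,2]).round(4),f[:,0].min().round(4),f[:,0].max().round(4)) if len(l) and len(f) else print(y,len(l),len(f))
E
```

```text
time_s: 18.18
tool_pos: [0.4631, -0.2398, 0.2045]
ee_rot: [[0.013, 1.0, -0.0], [1.0, -0.013, -0.0], [-0.0, -0.0, -1.0]]
ft_force: [-0.3, -0.7, 0.3]
finger_gap: 0.0854
finger_force: 0.0
-0.27 139 0.4333 0.4916 0.0604 0.4973 0.5198
-0.265 383 0.4334 0.4932 0.0606 0.4971 0.5069
-0.26 384 0.4337 0.4931 0.0605 0.4971 0.5066
-0.255 400 0.4333 0.4928 0.0605 0.4969 0.5072
-0.25 405 0.4334 0.4927 0.0605 0.4967 0.5072
-0.245 411 0.4332 0.4925 0.0604 0.4975 0.507
-0.24 427 0.4332 0.4933 0.0605 0.4974 0.5069
-0.235 439 0.4334 0.4931 0.0605 0.4972 0.5067
-0.23 433 0.4338 0.493 0.0605 0.4971 0.5076
-0.225 495 0.4332 0.4929 0.0594 0.4959 0.5072
-0.22 433 0.4333 0.493 0.0584 0.4801 0.5071
-0.21499999999999997 0 70
-0.20999999999999996 0 74
-0.20499999999999996 0 76
-0.19999999999999996 0 73
-0.19499999999999995 0 77
-0.18999999999999995 0 79
-0.18499999999999994 0 78
-0.17999999999999994 0 78
```

View pics/w3.png

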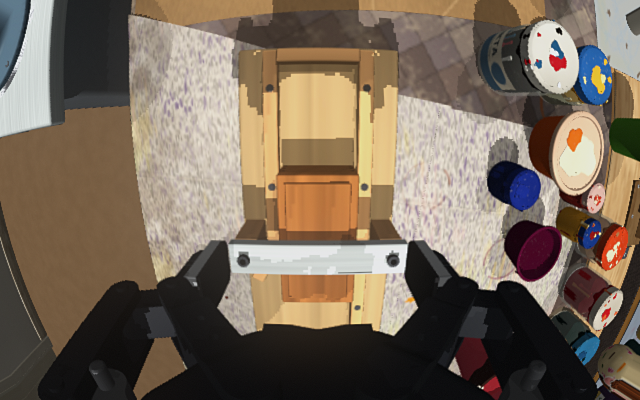

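```bash
python3 -m handwheel '{"increments":[[[0,0,3],[0,0,0],0],[[0,0,6],[0,0,0],0],[[0,0,8.5],[0,0,0],0],[[0,0,9.5],[0,0,0],0],[[0,0,9.9],[0,0,0],0],[[0,0,9.9],[0,0,0],0],[[0,0,9.9],[0,0,0],0]]}' 25; python3 -m handwheel '{"increments":[[[0,0,0],[0,0,0],0.15],[[0,0,0],[0,0,0],0.25],[[0,0,0],[0,0,0],0.4],[[0,0,0],[0,0,0],0.4],[[0,0,0],[0,0,0],0.4],[[0,0,0],[0,0,0],0.4]]}' 25
```

```text
time_s: 19.1
tool_pos: [0.4642, -0.2387, 0.1068]
ee_rot: [[0.011, 1.0, 0.002], [1.0, -0.011, -0.001], [-0.001, 0.002, -1.0]]
ft_force: [-0.7, 0.1, 0.1]
finger_gap: 0.0853
finger_force: 0.0
time_s: 19.85
tool_pos: [0.4636, -0.2384, 0.1062]
ee_rot: [[0.011, 1.0, 0.0], [1.0, -0.011, -0.0], [-0.0, 0.0, -1.0]]
ft_force: [-2.1, 0.4, 5.8]
finger_gap: 0.0594
finger_force: 28.4
```

```bash
python3 -m handwheel '{"increments":[[[0,0,-0.06],[0,0,0],0.4],[[0.5,0,-0.06],[0,0,0],0.4],[[1.1,0,-0.06],[0,0,0],0.4],[[1.7,0,-0.06],[0,0,0],0.4],[[2.3,0,-0.06],[0,0,0],0.4]]}' ; python3 -m handwheel '{"increments":[[[0.5,0,0],[0,0,0],0.4],[[1,0,0],[0,0,0],0.4],[[1.5,0,0],[0,0,0],0.4],[[2,0,0],[0,0,0],0.4]]}'
```

```text
time_s: 20.48
tool_pos: [0.4636, -0.2146, 0.1063]
ee_rot: [[0.011, 1.0, -0.0], [1.0, -0.011, 0.0], [0.0, -0.0, -1.0]]
ft_force: [-0.0, -1.3, -1.4]
finger_gap: 0.0591
finger_force: 27.7
time_s: 20.98
tool_pos: [0.4638, -0.1948, 0.1063]
ee_rot: [[0.011, 1.0, -0.0], [1.0, -0.011, 0.0], [0.0, -0.0, -1.0]]
ft_force: [0.3, -0.1, -1.7]
finger_gap: 0.0597
finger_force: 27.6
```

Forces are low; on to the stop (about 38 mm left).

```bash
python3 -m handwheel '{"increments":[[[0.5,0,0.02],[0,0,0],0.4],[[1,0,0.02],[0,0,0],0.4],[[1.5,0,0.02],[0,0,0],0.4],[[2,0,0.02],[0,0,0],0.4],[[2.5,0,0.02],[0,0,0],0.4],[[3,0,0.02],[0,0,0],0.4],[[3.3,0,0.02],[0,0,0],0.4],[[3.3,0,0.02],[0,0,0],0.4]]}'; python3 -m handwheel '{"increments":[[[0.1,0,0],[0,0,0],0.4],[[0.2,0,0],[0,0,0],0.4],[[0.2,0,0],[0,0,0],0.4]]}'|egrep 'pos|ft'
```

```text
time_s: 21.98
tool_pos: [0.4644, -0.1616, 0.1062]
ee_rot: [[0.01, 1.0, -0.0], [1.0, -0.01, 0.001], [0.001, -0.0, -1.0]]
ft_force: [0.0, -0.6, 0.2]
finger_gap: 0.0596
finger_force: 27.8
tool_pos: [0.4643, -0.1606, 0.1062]
ft_force: [-0.4, -2.1, 1.6]
```

```bash
python3 -m handwheel '{"increments":[[[0.1,0,0],[0,0,0],0.4],[[0.2,0,0],[0,0,0],0.4],[[0.2,0,0],[0,0,0],0.4]]}'|egrep 'pos|ft';python3 -m handwheel '{"increments":[[[0.1,0,0],[0,0,0],0.4],[[0.2,0,0],[0,0,0],0.4],[[0.2,0,0],[0,0,0],0.4]]}'|egrep 'pos|ft'
```

```text
tool_pos: [0.4644, -0.1582, 0.1062]
ft_force: [-0.1, -1.5, 0.4]
tool_pos: [0.4644, -0.1561, 0.1062]
ft_force: [-0.0, -2.3, 0.9]
```

```bash
python3 -m handwheel '{"increments":[[[0.1,0,0],[0,0,0],0.4],[[0.2,0,0],[0,0,0],0.4],[[0.2,0,0],[0,0,0],0.4]]}'|egrep 'pos|ft';python3 -m handwheel '{"increments":[[[0.1,0,0],[0,0,0],0.4],[[0.1,0,0],[0,0,0],0.4]]}'|egrep 'pos|ft'
```

```text
tool_pos: [0.4644, -0.1546, 0.1062]
ft_force: [-0.2, -4.0, 1.2]
tool_pos: [0.4644, -0.1545, 0.1062]
ft_force: [0.7, -5.0, 0.6]
```

```bash
python3 -m handwheel '{"increments":[[[0.05,0,0],[0,0,0],0.4],[[0.1,0,0],[0,0,0],0.4],[[0.1,0,0],[0,0,0],0.4]]}'|egrep 'pos|ft'
python3 - <<'E'
from h import *
p,d=imaging.capture("top");P=cloud("top",d);cv2.imwrite("pics/t4.png",cv2.resize(p[80:280,180:480,::-1],None,fx=2.6,fy=2.6))
E
```

```text
tool_pos: [0.4644, -0.1544, 0.1062]
ft_force: [-0.3, -6.6, -0.5]
```

Firm contact with the stop (steady position, rising force). Release the load sideways only slightly, then open, lift and check.

```bash
python3 -m handwheel '{"increments":[[[-0.1,0,0],[0,0,0],0.4],[[-0.1,0,0],[0,0,0],0.1],[[-0.1,0,0],[0,0,0],0],[[-0.1,0,0],[0,0,0],0],[[-0.1,0,0],[0,0,0],0],[[-0.1,0,-2],[0,0,0],0],[[-0.1,0,-5],[0,0,0],0],[[-0.1,0,-9],[0,0,0],0],[[-3,0,-12],[0,0,0],0],[[-6,0,-14],[0,0,0],0],[[-6,0,-14],[0,0,0],0],[[-6,0,-14],[0,0,0],0]]}'
python3 - <<'E'
from h import *
p,d=imaging.capture("wrist");cv2.imwrite("pics/w5.png",p[...,::-1]);P=wcloud(d)
q=P[(d>0)&(P[...,2]>.05)&(P[...,2]<.066)&(P[...,0]>.42)&(P[...,0]<.51)&(P[...,1]>-.265)&(P[...,1]<-.11)]
print(np.percentile(q[:,2],[5,50,95]),cv2.minAreaRect((q[:,:2]*1000).astype(np.float32)),q.max(0))
s=P[(d>0)&(P[...,2]>.032)&(P[...,2]<.040)&(abs(P[...,0]-.463)<.02)&(P[...,1]>-.15)&(P[...,1]<-.1)]
print("stop",s.min(0),s.max(0),len(s))
for n in ["jar_orange","bauble","tube"]:
    imaging.capture("top");r=finder.mark_of(n,"top");print(n,[(np.round(a["point"],3).tolist(),round(a["score"],2)) for a in r[:1]])
E
```

```text
time_s: 25.65
tool_pos: [0.4633, -0.2112, 0.2455]
ee_rot: [[0.011, 1.0, -0.001], [1.0, -0.011, 0.001], [0.001, -0.001, -1.0]]
ft_force: [-0.5, -0.2, 0.0]
finger_gap: 0.0855
finger_force: 0.0
[0.05758499 0.05993517 0.06125653] ((463.16705322265625, -189.4909210205078), (108.87801361083984, 60.64972686767578), 89.13409423828125) [ 0.49395589 -0.13500498  0.0628409 ]
stop [ 0.44354741 -0.13405618  0.03408756] [ 0.48284331 -0.12455616  0.03846926] 491
jar_orange [([0.545, 0.094, 0.002], 0.75)]
bauble [([0.393, 0.1, 0.0], 0.98)]
tube [([0.464, -0.279, 0.064], 0.58)]
```

View pics/w5.png

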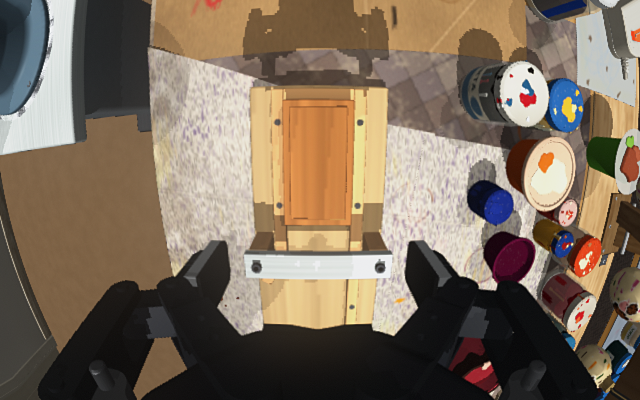

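```bash
python3 -c "
from cell import manip;print(manip.job_done())"
```

```text
the job is handed in; nothing more can be done
None
```

I pressed the lid fully home (peak about 23.5 N), slid the box square under the bar and drew it out until it rested closed against the end stop, then let go. Forces along the channel stayed under 7 N. At the end, the jar and bauble measured where they started; the tube wasn't picked up in the last look, but the arm never worked near it. The job was handed in at about 26 s.

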